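# Put two bare mirrors on their resting blocks

### The job

Two bare flat mirrors are lying on the steel optics table, where they get scratched. Pick up the solid round one and lay it on the middle of the round white block, and the square one on the middle of the square white block with its sides parallel to the block's sides. Set them down flat, do not drop them, and leave them lying there.

Things in the scene. Friction and masses are not known exactly. Their poses are not given: they have to be found in the camera images.
- round_mirror: solid mirror-grey metal disc without a hole, 50 mm in diameter and 8 mm thick, about 45 g, lying flat on the table (a ring of the same diameter and a much smaller disc lie nearby and are not wanted). Origin: centre of its underside; z up
- square_mirror: square mirror-grey metal plate, 50 x 50 mm and 8 mm thick, about 55 g, lying flat on the table at any yaw. Origin: centre of its underside; x and y parallel to its sides, z up
- round_block: low round white plastic block, 80 mm in diameter and 12 mm high, flat on top, fixed to the table. Origin: centre of its underside; its top is 12 mm above the origin
- square_block: low square white plastic block, 80 x 80 mm and 12 mm high, flat on top, fixed to the table. Origin: centre of its underside; x and y parallel to its sides; its top is 12 mm above the origin

How it is judged (in metres and radians):
At the end, for the whole second after the job is handed in: the round mirror lies flat and at rest on the round block and the square mirror on the square block, each centred within 15 mm (within 0.1 rad of level), the square one with its sides parallel to the block's within 0.22 rad (12 degrees), any side first (horizontal distance between round_mirror and round_block below 0.015 m and z of round_mirror in the frame of round_block between 0.009 and 0.016 m and angle between each of round_mirror, square_mirror's own z axis and vertical below 0.1 rad and linear speed of each of round_mirror, square_mirror below 0.02 m/s and horizontal distance between square_mirror and square_block below 0.015 m and z of square_mirror in the frame of square_block between 0.009 and 0.016 m and (angle between the x axis of square_mirror and the x axis of square_block, either way round below 0.22 rad or angle between the x axis of square_mirror and the y axis of square_block, either way round below 0.22 rad)); the robot touches nothing.
It fails at once if the round mirror was dropped: it fell freely faster than 0.7 m/s (from more than about 25 mm) (linear speed of round_mirror above 0.7 m/s and contact force between the fingers and round_mirror below 0.1 N).
It fails at once if the square mirror was dropped: it fell freely faster than 0.7 m/s (from more than about 25 mm) (linear speed of square_mirror above 0.7 m/s and contact force between the fingers and square_mirror below 0.1 N).
It also fails if it takes over 72 s, if anything falls off the work surface, if the arm or the gripper's body presses on something with over 40 N, if the wrist force passes 120 N, or if a joint passes its speed limit or range.

### The arm

A 6-joint arm with a two-finger parallel gripper is mounted at the origin on the work surface. World frame = base frame: x ahead of the robot, y to its left, z up, the work surface at z = 0. Lengths are in mm, angles in rad, forces in N, time in s.
With the tool pointing down it reaches from about 350 to 975 mm from the base axis. Payload 7.1 kg.
Tool frame: the origin (TCP) lies between the finger pads; the fingertips stand 22 mm ahead of it and the grasp point (between the pads) lies 3 mm ahead of it; z points along the fingers, y is the direction in which the jaws open and shut (so a half turn about z gives the same grasp; the last joint's range is limited). The gripper opens to 88 mm and grips with 3 to 60 N. Pads are 20 mm wide; open, the fingers measure 115 mm over their backs; the gripper's body (75 mm by 178 mm) begins 61 mm behind the grasp point.
Start: joints at [-1.135, 0.423, 1.63, -0, 1.089, -0.019], TCP at [274.566, -561.443, 244.675] pointing down, gripper open.
Joint ranges: [-3, 3], [-0.9, 2.11], [0.09, 2.58], [-1.31, 4.45], [0.11, 2.69], [-2.54, 2.54]. Speed limits (rad/s): [2.39, 2.39, 3.01, 3.14, 3.14, 3.14].

### API

Orientations are given as [roll, pitch, yaw] about the fixed x, y, z axes, in that order (R = Rz(yaw) Ry(pitch) Rx(roll)).
In Python, from station import bot gives the robot as it stands.
- The arm moves only by the shell command python3 -m handwheel 'ROWS' [FORCE]. ROWS is a JSON object of lists of equal length, an entry for each row: "delta_pos": the shift along the tool's x, y, z in mm, a list of three; "delta_rot": the turn, a rotation vector about the tool's x, y, z in degrees, a list of three; "hand": the opening in per cent of the stroke, from 0 (shut) to 100 (fully open). A call has 1 to 10 rows; each row is the pose to reach, as a shift and turn from the pose commanded when the call began, along the tool's axes at that moment; what a row does not reach only later rows make up. A row lasts 1/10 s, in which the tool goes at most 50 mm and 8.59 degrees, less where a joint would pass 70% of its speed; a pose out of reach is approached as far as the arm can. A call with a gripper value outside its range is refused whole. The fingers move at their own pace and stop on an object; FORCE is the grip in N (left out, the last holds). Time passes only in rows, so rows that repeat a pose let the fingers close. It gives the time, the measured TCP pose, the force and the opening at its end, in the units of the state.
- bot.get_obs(): the state, without advancing time (a new reading comes with each control period).
- bot.grab_frame(name): name is "side" or "top" or "wrist"; returns the picture (400x640x3 uint8, red, green, blue); there is no depth.
- bot.camera_params(name): a dict with "fx", "fy", "cx", "cy" (pixels), "rvec" (rotation vector, rad) and "tvec" (3), from world to camera coordinates, as OpenCV has them. Camera axes: x right, y down, z forward; pixel columns grow to the right and rows downward; lengths in mm; the calibration is good to about 2 mm. A picture is of the moment at which its call begins: read the wrist's pose just before it. camera_params takes no time and is no camera call; for the wrist camera it gives the pose at the moment of the call.
- bot.finish_job(): hands the job in, once; it reports no verdict.
Trained networks look in the newest picture that a camera, given by its name, has taken for a name from the list of things; names that differ only in an ending like _2 or _b are one class to them, and where a whole thing is asked for, a point or a joint stands for the part that bears it (a point fixed in the world has none). Each returns a list of dicts, best first, with "confidence" (0 to 1); they miss things now and then, are a little off and sometimes report something else, mostly with a low value. They report only what shows in the picture. A call takes as long as a camera call.
- bot.outline_of(query, camera): "pixels" (400x640 bool, what is visible of it) and "bbox" ([left, top, right, bottom] as shares, 0 to 1, of the picture: columns of its width, rows of its height, round what is visible of it).
- bot.tip_of(query, camera): "centre" ([column, row] as shares, 0 to 1, of the picture: columns of its width, rows of its height: a listed point, or the origin of a listed thing).
The state is a dict: "time_s": time; "joint_pos": joint angles; "qvel": joint speeds; "tau": joint torques, N m; "position": TCP position; "tcp_rot": TCP orientation; "ft_force": force on the tool from outside, world axes, zero at the start; "torque": the same for the moment, N m; "width": finger opening in mm.
Only numpy, scipy, OpenCV 4.12 (cv2) and the standard library are available. Lean on these libraries where they do the work, as an engineer would, in place of code of your own. Each camera call takes 0.05 s, during which the arm holds its last target.

## Working session

There is one attempt and no reset: what is moved stays moved. The work goes in short steps, Python scripts to look and compute and a shell command to move; the robot and the scene stay as the last step left them, time stands still between calls to the robot, and variables do not carry over. Pictures are saved under pics/ and viewed, and the job is handed in when it is done.

```bash
mkdir -p pics; ls; cat > h.py <<'E'
import numpy as np,cv2
from station import bot
def save(n,f):
    im=bot.grab_frame(n); cv2.imwrite('pics/'+f,cv2.cvtColor(im,cv2.COLOR_RGB2BGR)); return im
def ray(n,uv,z,P=None):
    P=P or bot.camera_params(n)
    R,_=cv2.Rodrigues(np.array(P['rvec'],float)); t=np.array(P['tvec'],float)
    uv=np.atleast_2d(uv).astype(float)
    d=np.c_[(uv[:,0]-P['cx'])/P['fx'],(uv[:,1]-P['cy'])/P['fy'],np.ones(len(uv))]@R
    c=-R.T@t
    return c+d*((z-c[2])/d[:,2])[:,None]
E
python3 - <<'E'
from h import *
print(bot.get_obs())
for n in('top','side','wrist'):
    save(n,n+'0.png')
    P=bot.camera_params(n);R,_=cv2.Rodrigues(np.array(P['rvec'],float));print(n,P,-R.T@np.array(P['tvec']))
E
```

```text
pics
{'time_s': 0.0, 'joint_pos': array([-1.13500377e+00,  4.23852751e-01,  1.63070694e+00, -7.30024186e-05,
        1.08859996e+00, -1.90119983e-02]), 'qvel': array([-0.0018007 , -0.00013435,  0.00044838, -0.00055944, -0.0017637 ,
        0.00069335]), 'tau': array([-1.38742609e-03, -5.44643998e+01, -2.73664194e+01,  6.43908768e-02,
        2.28157116e-02, -1.20898885e-04]), 'position': array([ 274.32723356, -560.98028725,  243.88758712]), 'tcp_rot': array([-3.14002471e+00,  3.48238240e-05,  4.54838482e-01]), 'ft_force': array([-0.02347217,  0.56633377,  0.81818593]), 'torque': array([ 0.01033084, -0.02601037,  0.07635214]), 'width': 88.02480793047968}
top {'fx': 470.54011374186507, 'fy': 470.54011374186507, 'cx': 329.70063574361836, 'cy': 197.4435704979186, 'rvec': array([ 2.14089211, -2.10630898,  0.18153639]), 'tvec': array([ -77.78049798,  554.18382741, 1019.2028761 ])} [ 364.96351639  -79.54322636 1101.098783  ]
side {'fx': 378.5435730478779, 'fy': 378.5435730478779, 'cx': 315.41607500292844, 'cy': 198.7136783680685, 'rvec': array([ 2.2524178 , -0.22823671,  0.10719433]), 'tvec': array([-553.67840498,   37.29628525,  719.47203771])} [ 436.09929583 -630.96329906  487.12782871]
wrist {'fx': 278.86628940351983, 'fy': 278.86628940351983, 'cx': 320.55730010277125, 'cy': 199.39162691554415, 'rvec': array([-2.47854398,  1.54738026,  0.19833723]), 'tvec': array([-623.52450246,  -31.3197536 ,  390.29196044])} [ 334.23998731 -531.38433042  384.71531134]
```

View pics/top0.png

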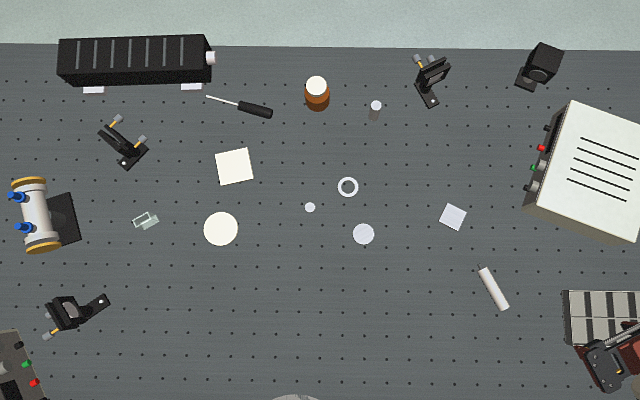

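View pics/side0.png

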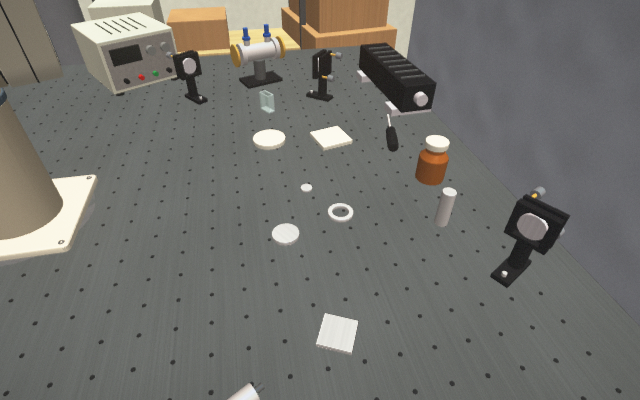

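```bash
python3 - <<'E'
from h import *
P=bot.camera_params('top')
for q,z in(('round_mirror',8),('square_mirror',8),('round_block',12),('square_block',12)):
    for o in bot.outline_of(q,'top')[:3]:
        m=o['pixels'].astype(np.uint8)
        c=max(cv2.findContours(m,0,1)[0],key=cv2.contourArea)[:,0]
        w=ray('top',c,z,P)[:,:2].astype(np.float32)
        M=cv2.moments(w)
        (x,y),r=cv2.minEnclosingCircle(w)
        print(q,round(o['confidence'],2),'px',c.mean(0).round(),'cent',round(M['m10']/M['m00'],1),round(M['m01']/M['m00'],1),'circ',x,y,r,'rect',cv2.minAreaRect(w))
    t=bot.tip_of(q,'top')
    for k in t[:2]:print('  tip',round(k['confidence'],2),np.array(k['centre'])*[640,400],ray('top',np.array(k['centre'])*[640,400],z-8 if z==8 else 0,P).round(1))
E
```

```text
round_mirror 0.73 px [363. 234.] cent 478.4 -147.1 circ 478.0823974609375 -148.01544189453125 26.021656036376953 rect ((477.7928466796875, -147.29432678222656), (51.34671401977539, 46.58674621582031), 0.46441373229026794)
  tip 0.75 [364.672 235.   ] [[ 476.2 -151.7    0. ]]
square_mirror 0.64 px [452. 217.] cent 520.1 -355.0 circ 520.886962890625 -355.6968994140625 32.0006103515625 rect ((520.0098876953125, -355.73956298828125), (51.29514694213867, 50.39992904663086), 62.739715576171875)
  tip 0.92 [456.   218.32] [[ 519.  -366.5    0. ]]
round_block 0.83 px [221. 229.] cent 484.3 184.5 circ 484.4159240722656 184.7003631591797 41.05338668823242 rect ((483.80621337890625, 184.666015625), (79.9671630859375, 77.05196380615234), 2.984933614730835)
  tip 0.98 [223.104 229.2  ] [[484.5 181.3   0. ]]
square_block 0.68 px [233. 167.] cent 633.6 162.0 circ 634.7225952148438 161.09715270996094 53.37150573730469 rect ((633.711669921875, 161.7079620361328), (82.74617767333984, 80.77269744873047), 13.680306434631348)
  tip 0.72 [236.48 169.08] [[630.2 157.4   0. ]]
```

The top view shows the solid disc at (363,234), the square mirror at (453,217), the round block at (221,229) and the square block at (234,166). The ring at (348,187) and the small disc at (310,207) weren't picked up by the networks. I'll do the square mirror first.

```bash
cat >> h.py <<'E'
from scipy.spatial.transform import Rotation as Ro
def go(x,y,z,yawdeg):
    o=bot.get_obs(); p=np.array(o['position']); R=Ro.from_euler('xyz',o['tcp_rot'])
    T=Ro.from_euler('xyz',[np.pi,0,np.radians(yawdeg)])
    print('t',round(o['time_s'],2),'pos',p.round(1),'rpy',np.degrees(o['tcp_rot']).round(1),'F',np.round(o['ft_force'],1),'w',round(o['width'],1))
    print('dpos',R.inv().apply(np.array([x,y,z])-p).round(1),'drot',np.degrees((R.inv()*T).as_rotvec()).round(1))
E
python3 -c "
from h import *
go(520,-355.5,150,62.7)"
```

```text
t 0.55 pos [ 274.6 -561.4  244.7] rpy [-180.    -0.    26.1] F [-0.2 -0.2 -0.1] w 87.7
dpos [311.  -77.2  94.7] drot [ -0.   -0.  -36.6]
```

```bash
python3 -m handwheel '{"delta_pos":[[35,-9,10],[75,-18,22],[115,-28,35],[155,-38,47],[195,-48,59],[235,-58,71],[270,-67,83],[295,-73,90],[311,-77,95],[311,-77,95]],"delta_rot":[[0,0,-4],[0,0,-8],[0,0,-13],[0,0,-18],[0,0,-23],[0,0,-28],[0,0,-32],[0,0,-35],[0,0,-36.6],[0,0,-36.6]],"hand":[100,100,100,100,100,100,100,100,100,100]}' 15
cat > loc.py <<'E'
from h import *
import sys
q,n,z,f=sys.argv[1],sys.argv[2],float(sys.argv[3]),sys.argv[4]
P=bot.camera_params(n); save(n,f)
for o in bot.outline_of(q,n)[:2]:
    m=o['pixels'].astype(np.uint8)
    c=max(cv2.findContours(m,0,1)[0],key=cv2.contourArea)[:,0]
    w=ray(n,c,z,P)[:,:2].astype(np.float32); M=cv2.moments(w)
    print(q,round(o['confidence'],2),'px',c.mean(0).round(),'cent',round(M['m10']/M['m00'],1),round(M['m01']/M['m00'],1),'rect',cv2.minAreaRect(w))
E
python3 loc.py square_mirror wrist 8 w1.png; python3 -c "
from h import *
go(520,-355.5,24,62.7)"
```

```text
time_s: 1.55
position: [521.1, -354.4, 149.0]
tcp_rot: [-3.141, -0.0, 1.096]
ft_force: [-0.7, -0.5, 0.9]
width: 88.0
square_mirror 0.75 px [323. 193.] cent 522.7 -354.5 rect ((522.7407836914062, -354.5081481933594), (50.098480224609375, 50.159141540527344), 62.77975845336914)
t 1.65 pos [ 519.8 -356.1  149.8] rpy [-180.     0.    62.6] F [-0.9  0.7  0.3] w 87.9
dpos [ 6.000e-01 -1.000e-01  1.258e+02] drot [-0.   0.  -0.1]
```

View pics/w1.png

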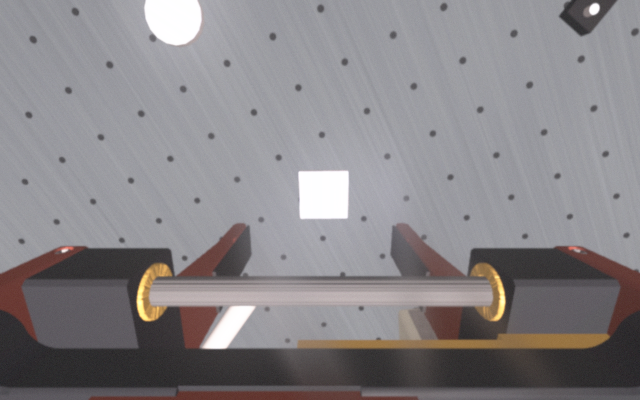

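The wrist view shows the mirror at (323,193), square to the jaws and centred between the fingers. I'll go down to it.

```bash
python3 -m handwheel '{"delta_pos":[[2,1,20],[2,1,50],[2,1,80],[2,1,105],[2,1,118],[2,1,123],[2,1,125.5],[2,1,125.5],[2,1,125.5]],"delta_rot":[[0,0,0],[0,0,0],[0,0,0],[0,0,0],[0,0,0],[0,0,0],[0,0,0],[0,0,0],[0,0,0]],"hand":[100,100,100,100,100,100,100,100,100]}' 15
python3 -m handwheel '{"delta_pos":[[0,0,0],[0,0,0],[0,0,0],[0,0,0],[0,0,0],[0,0,0],[0,0,0],[0,0,0],[0,0,0],[0,0,0]],"delta_rot":[[0,0,0],[0,0,0],[0,0,0],[0,0,0],[0,0,0],[0,0,0],[0,0,0],[0,0,0],[0,0,0],[0,0,0]],"hand":[40,40,40,40,40,40,40,40,40,40]}' 20
python3 loc.py square_mirror side 8 s2.png
```

```text
time_s: 2.55
position: [522.6, -354.9, 25.3]
tcp_rot: [3.14, 0.0, 1.093]
ft_force: [0.3, -0.7, 0.4]
width: 87.8
time_s: 3.55
position: [522.1, -354.4, 24.2]
tcp_rot: [3.141, -0.0, 1.094]
ft_force: [-0.1, -0.5, 0.9]
width: 49.4
square_mirror 0.95 px [336. 333.] cent 520.7 -354.9 rect ((521.601806640625, -354.45294189453125), (53.6302375793457, 50.134613037109375), 62.520347595214844)
```

View pics/s2.png

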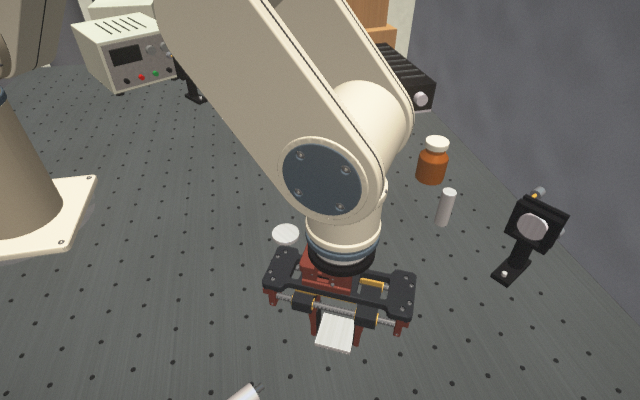

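The jaws stopped at 49.4 mm and the side view shows the mirror (336,333) held between them. I'll lift it, then check.

```bash
python3 -m handwheel '{"delta_pos":[[0,0,-3],[0,0,-10],[0,0,-25],[0,0,-45],[0,0,-65],[0,0,-80],[0,0,-90],[0,0,-95],[0,0,-95]],"delta_rot":[[0,0,0],[0,0,0],[0,0,0],[0,0,0],[0,0,0],[0,0,0],[0,0,0],[0,0,0],[0,0,0]],"hand":[40,40,40,40,40,40,40,40,40]}' 25
python3 loc.py square_mirror wrist 105 w3.png; python3 -c "
from h import *
go(633.6,162,120,103.7)"
```

```text
time_s: 4.55
position: [522.1, -354.5, 119.9]
tcp_rot: [3.141, 0.0, 1.094]
ft_force: [-0.1, -0.4, -0.5]
width: 49.6
square_mirror 0.77 px [320. 238.] cent 522.3 -351.5 rect ((522.234375, -351.49261474609375), (47.36698913574219, 49.396732330322266), 62.61501693725586)
t 4.65 pos [ 521.6 -354.1  118.6] rpy [-179.9   -0.    62.7] F [-0.3 -0.  -0.5] w 50.1
dpos [ 509.8 -137.5   -1.2] drot [ -0.1  -0.  -41. ]
```

View pics/w3.png

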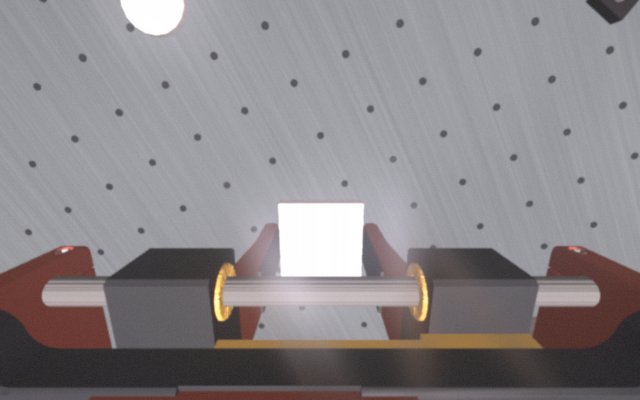

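The mirror is held level, at (320,238) in the wrist view. I'll carry it to the square block.

```bash
python3 -m handwheel '{"delta_pos":[[10,-3,0],[30,-8,0],[60,-16,0],[95,-26,0],[130,-35,0],[165,-44,0],[200,-54,0],[235,-63,0],[270,-73,0],[305,-82,0]],"delta_rot":[[0,0,-1],[0,0,-3],[0,0,-5],[0,0,-8],[0,0,-11],[0,0,-14],[0,0,-17],[0,0,-19],[0,0,-22],[0,0,-25]],"hand":[40,40,40,40,40,40,40,40,40,40]}' 25
python3 -c "
from h import *
go(633.6,162,120,103.7)"
```

```text
time_s: 5.65
position: [588.6, -43.5, 118.4]
tcp_rot: [-3.14, -0.0, 1.533]
ft_force: [0.1, -0.5, -1.3]
width: 49.6
t 5.65 pos [588.6 -43.5 118.4] rpy [-179.9   -0.    87.8] F [ 0.1 -0.5 -1.3] w 49.6
dpos [207.1  37.3  -1.6] drot [ -0.1  -0.  -15.9]
```

```bash
python3 -m handwheel '{"delta_pos":[[30,5,0],[60,11,0],[95,17,0],[130,23,0],[160,29,0],[185,33,0],[200,36,0],[207,37,0],[207,37,0],[207,37,0]],"delta_rot":[[0,0,-2],[0,0,-4],[0,0,-7],[0,0,-10],[0,0,-12],[0,0,-14],[0,0,-15],[0,0,-16],[0,0,-16],[0,0,-16]],"hand":[40,40,40,40,40,40,40,40,40,40]}' 25
python3 loc.py square_block wrist 12 w4.png;python3 loc.py square_mirror wrist 105 w4b.png; python3 -c "
from h import *
go(633.6,162,36,103.7)"
```

```text
time_s: 6.65
position: [634.2, 158.8, 118.9]
tcp_rot: [-3.141, 0.0, 1.808]
ft_force: [-0.4, -0.6, -0.2]
width: 49.4
square_block 0.79 px [330. 182.] cent 631.8 182.9 rect ((633.4146118164062, 172.66334533691406), (80.2732925415039, 64.06195068359375), 13.595924377441406)
square_mirror 0.69 px [320. 238.] cent 632.1 161.9 rect ((632.130126953125, 162.16146850585938), (49.27349853515625, 48.995059967041016), 13.520112037658691)
t 6.85 pos [634.5 158.6 119.2] rpy [-180.     0.   103.6] F [-0.3 -0.1 -0.8] w 49.3
dpos [ 3.6 -0.1 83.2] drot [-0.   0.  -0.1]
```

View pics/w4.png

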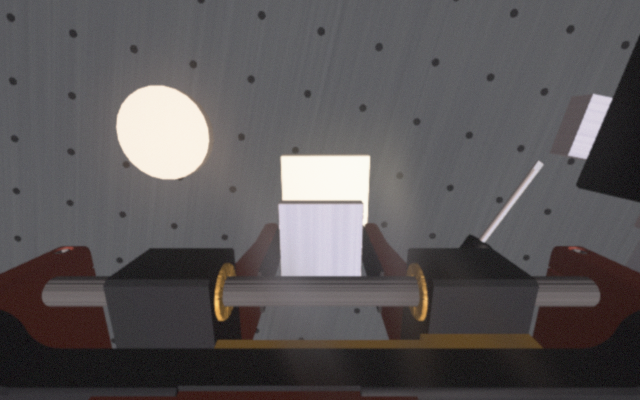

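The block is under the mirror, with its far edge at row 155, parallel to the mirror and in line at columns 280–370. I'll go down, slowly at the end.

```bash
python3 -m handwheel '{"delta_pos":[[1,0,8],[3,0,25],[3,0,45],[3,0,62],[3,0,72],[3,0,77],[3,0,80],[3,0,81],[3,0,81.5],[3,0,81.5]],"delta_rot":[[0,0,0],[0,0,0],[0,0,0],[0,0,0],[0,0,0],[0,0,0],[0,0,0],[0,0,0],[0,0,0],[0,0,0]],"hand":[40,40,40,40,40,40,40,40,40,40]}' 25
python3 -m handwheel '{"delta_pos":[[0,0,0.5],[0,0,1],[0,0,1.3],[0,0,1.3],[0,0,1.3]],"delta_rot":[[0,0,0],[0,0,0],[0,0,0],[0,0,0],[0,0,0]],"hand":[40,40,40,40,40]}' 25
python3 loc.py square_mirror side 20 s5.png;python3 loc.py square_block side 12 s5b.png
```

```text
time_s: 7.85
position: [634.3, 162.6, 38.3]
tcp_rot: [3.141, -0.0, 1.809]
ft_force: [1.0, 0.5, -0.2]
width: 50.0
time_s: 8.35
position: [633.9, 162.5, 36.4]
tcp_rot: [3.142, -0.0, 1.809]
ft_force: [0.4, -0.1, -0.3]
width: 50.0
square_mirror 0.51 px [331. 134.] cent 636.5 157.4 rect ((633.1035766601562, 158.92852783203125), (50.11993408203125, 60.79550552368164), 12.8194580078125)
square_block 0.74 px [330. 141.] cent 629.9 136.7 rect ((634.1041870117188, 157.31399536132812), (84.1637954711914, 91.65325164794922), 13.567193031311035)
```

View pics/s5.png

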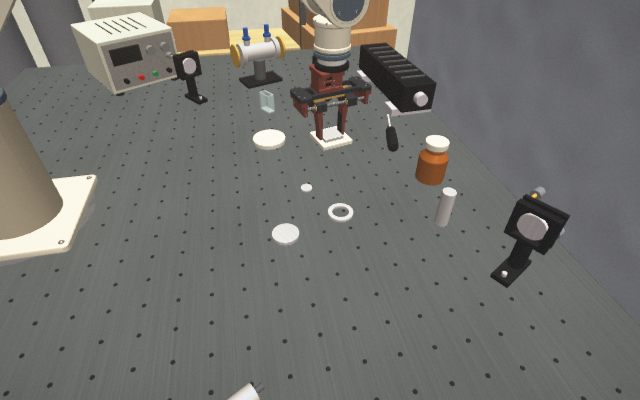

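The side view shows the mirror (331,134) over the block, with no contact force yet. I'll creep down until it touches.

```bash
python3 -m handwheel '{"delta_pos":[[0,0,0.4],[0,0,0.8],[0,0,0.8]],"delta_rot":[[0,0,0],[0,0,0],[0,0,0]],"hand":[40,40,40]}' 25
python3 -c "
from h import *
go(634,162,36,103.7)"
```

```text
time_s: 8.85
position: [634.0, 162.5, 36.2]
tcp_rot: [3.141, 0.0, 1.809]
ft_force: [-1.6, -0.4, 5.4]
width: 49.7
t 8.85 pos [634.  162.5  36.2] rpy [180.    0.  103.7] F [-1.6 -0.4  5.4] w 49.7
dpos [-0.5 -0.1  0.2] drot [ 0.  0. -0.]
```

Contact at about 5 N. I'll open and retreat straight up.

```bash
python3 -m handwheel '{"delta_pos":[[0,0,0],[0,0,0],[0,0,0],[0,0,0],[0,0,0],[0,0,0]],"delta_rot":[[0,0,0],[0,0,0],[0,0,0],[0,0,0],[0,0,0],[0,0,0]],"hand":[65,75,90,100,100,100]}' 25
python3 -m handwheel '{"delta_pos":[[0,0,-4],[0,0,-15],[0,0,-40],[0,0,-70],[0,0,-95],[0,0,-110],[0,0,-115],[0,0,-115]],"delta_rot":[[0,0,0],[0,0,0],[0,0,0],[0,0,0],[0,0,0],[0,0,0],[0,0,0],[0,0,0]],"hand":[100,100,100,100,100,100,100,100]}' 25
python3 loc.py square_mirror wrist 20 w6.png;python3 loc.py square_block wrist 12 w6b.png; python3 -c "
from h import *
go(479,-148,130,90)"
```

```text
time_s: 9.45
position: [633.9, 162.5, 35.5]
tcp_rot: [-3.142, -0.0, 1.809]
ft_force: [0.4, -1.3, -0.2]
width: 87.4
time_s: 10.25
position: [634.1, 162.5, 151.2]
tcp_rot: [3.141, 0.0, 1.809]
ft_force: [-0.6, -0.6, -0.4]
width: 87.8
square_mirror 0.58 px [320. 196.] cent 632.3 163.5 rect ((632.3245239257812, 163.38087463378906), (49.935630798339844, 49.6043586730957), 13.624734878540039)
square_block 0.91 px [324. 192.] cent 635.2 165.0 rect ((635.2219848632812, 164.88697814941406), (79.51963806152344, 79.99657440185547), 13.671364784240723)
t 10.45 pos [633.1 162.3 149.1] rpy [-179.9   -0.   103.7] F [ 0.4  0.4 -0.8] w 87.8
dpos [-265.1 -223.    19.7] drot [-0.1  0.  13.7]
```

View pics/w6.png

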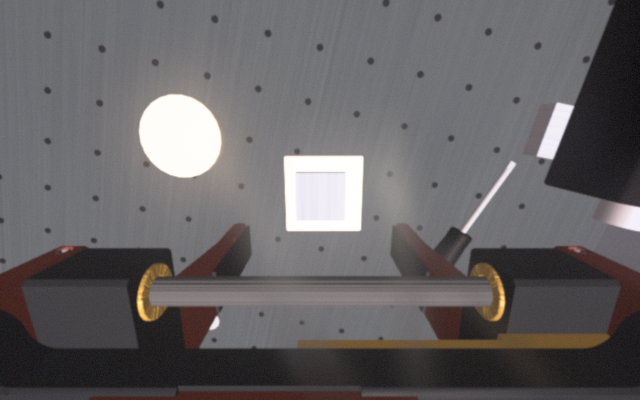

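The square mirror (320,196) lies flat, parallel to the block and about 3 mm from its centre. Next is the round mirror.

```bash
python3 -c "
from h import *
go(478.5,-147.5,140,75)"
python3 -m handwheel '{"delta_pos":[[-15,-12,0],[-40,-33,2],[-70,-59,4],[-100,-84,6],[-130,-109,7],[-160,-134,8],[-190,-160,9],[-220,-185,10],[-245,-206,10],[-264,-222,10]],"delta_rot":[[0,0,2],[0,0,4],[0,0,7],[0,0,10],[0,0,14],[0,0,17],[0,0,20],[0,0,23],[0,0,26],[0,0,28.7]],"hand":[100,100,100,100,100,100,100,100,100,100]}' 15
python3 -c "
from h import *
go(478.5,-147.5,140,75)"
```

```text
t 10.45 pos [633.1 162.3 149.1] rpy [-179.9   -0.   103.7] F [ 0.4  0.4 -0.8] w 87.8
dpos [-264.5 -223.4    9.7] drot [-0.1  0.  28.7]
time_s: 11.45
position: [478.0, -148.4, 140.0]
tcp_rot: [-3.14, 0.0, 1.303]
ft_force: [0.3, -0.5, 0.4]
width: 87.7
t 11.45 pos [ 478.  -148.4  140. ] rpy [-179.9    0.    74.7] F [ 0.3 -0.5  0.4] w 87.7
dpos [1.  0.3 0. ] drot [-0.1  0.  -0.3]
```

```bash
python3 loc.py round_mirror wrist 8 w7.png
```

```text
round_mirror 0.59 px [322. 193.] cent 479.1 -145.4 rect ((478.8393249511719, -145.09266662597656), (49.48796844482422, 48.44894790649414), 74.67904663085938)
```

View pics/w7.png

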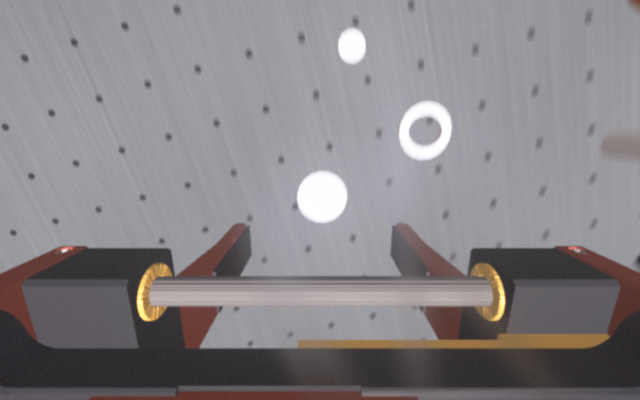

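The solid disc is centred at (322,196), with the ring at (425,130) and the small disc at (352,45) clear of the fingers. I'll go down and grip it.

```bash
python3 -m handwheel '{"delta_pos":[[2,0,15],[2,0,40],[2,0,70],[2,0,95],[2,0,108],[2,0,113],[2,0,115.5],[2,0,115.5],[2,0,115.5]],"delta_rot":[[0,0,0],[0,0,0],[0,0,0],[0,0,0],[0,0,0],[0,0,0],[0,0,0],[0,0,0],[0,0,0]],"hand":[100,100,100,100,100,100,100,100,100]}' 15
python3 -m handwheel '{"delta_pos":[[0,0,0],[0,0,0],[0,0,0],[0,0,0],[0,0,0],[0,0,0],[0,0,0],[0,0,0],[0,0,0],[0,0,0]],"delta_rot":[[0,0,0],[0,0,0],[0,0,0],[0,0,0],[0,0,0],[0,0,0],[0,0,0],[0,0,0],[0,0,0],[0,0,0]],"hand":[40,40,40,40,40,40,40,40,40,40]}' 20
python3 -m handwheel '{"delta_pos":[[0,0,0],[0,0,-3],[0,0,-8],[0,0,-12],[0,0,-12]],"delta_rot":[[0,0,0],[0,0,0],[0,0,0],[0,0,0],[0,0,0]],"hand":[40,40,40,40,40]}' 25
python3 loc.py round_mirror wrist 20 w8.png
```

```text
time_s: 12.45
position: [481.7, -144.7, 25.9]
tcp_rot: [3.14, 0.0, 1.308]
ft_force: [0.0, -0.0, 0.6]
width: 87.8
time_s: 13.45
position: [481.0, -144.5, 25.1]
tcp_rot: [-3.142, 0.0, 1.308]
ft_force: [-0.5, 0.6, 1.6]
width: 48.7
time_s: 13.95
position: [481.5, -144.7, 37.8]
tcp_rot: [3.14, 0.0, 1.308]
ft_force: [0.1, 0.1, -1.4]
width: 48.9
round_mirror 0.69 px [320. 242.] cent 480.0 -144.8 rect ((480.4119567871094, -143.52928161621094), (46.4266242980957, 48.65229415893555), 74.90377807617188)
```

View pics/w8.png

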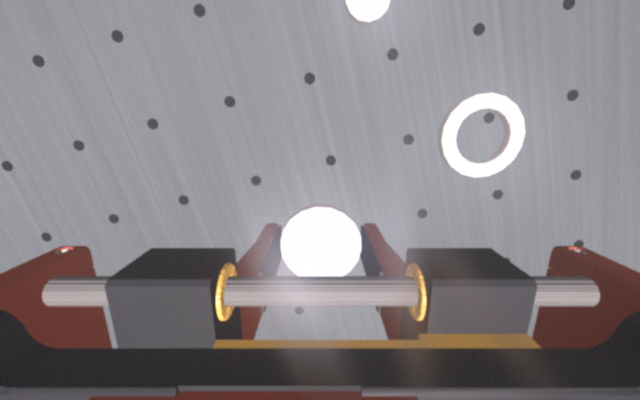

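The disc is held at (320,242), level and centred between the pads. I'll lift it and carry it.

```bash
python3 -c "
from h import *
go(484.5,185,120,75)"
python3 -m handwheel '{"delta_pos":[[0,0,-5],[2,0,-20],[15,4,-45],[40,10,-65],[70,19,-78],[105,28,-82],[140,37,-82],[175,46,-82],[210,55,-82],[240,63,-82]],"delta_rot":[[0,0,0],[0,0,0],[0,0,0],[0,0,0],[0,0,0],[0,0,0],[0,0,0],[0,0,0],[0,0,0],[0,0,0]],"hand":[40,40,40,40,40,40,40,40,40,40]}' 25
python3 -c "
from h import *
go(484.5,185,120,75)"
```

```text
t 14.05 pos [ 481.2 -144.6   37.3] rpy [180.   0.  75.] F [ 0.   0.8 -0.3] w 48.9
dpos [319.2 -82.3 -82.7] drot [ 0.  0. -0.]
time_s: 15.05
position: [604.8, 72.6, 119.3]
tcp_rot: [3.141, -0.0, 1.309]
ft_force: [0.6, -0.1, -1.1]
width: 49.1
t 15.05 pos [604.8  72.6 119.3] rpy [180.  -0.  75.] F [ 0.6 -0.1 -1.1] w 49.1
dpos [  77.4 -145.3   -0.7] drot [ 0. -0. -0.]
```

I typed the wrong sign for y there. The tool was in free air, so no harm done, and I'll correct it now.

```bash
python3 -m handwheel '{"delta_pos":[[6,-12,0],[18,-34,0],[33,-62,0],[48,-90,0],[60,-113,0],[70,-131,0],[75,-141,0],[77,-145,0],[77,-145,0],[77,-145,0]],"delta_rot":[[0,0,0],[0,0,0],[0,0,0],[0,0,0],[0,0,0],[0,0,0],[0,0,0],[0,0,0],[0,0,0],[0,0,0]],"hand":[40,40,40,40,40,40,40,40,40,40]}' 25
python3 loc.py round_block wrist 12 w9.png;python3 loc.py round_mirror wrist 103 w9b.png; python3 -c "
from h import *
go(485,186,36.5,75)"
```

```text
time_s: 16.05
position: [484.7, 182.5, 119.2]
tcp_rot: [3.141, -0.0, 1.308]
ft_force: [0.7, -0.1, 0.0]
width: 49.4
round_block 0.95 px [321. 189.] cent 488.3 198.1 rect ((487.9359436035156, 196.718994140625), (61.358150482177734, 78.7403335571289), 73.15557098388672)
round_mirror 0.73 px [320. 242.] cent 483.5 182.9 rect ((484.17755126953125, 184.13198852539062), (45.9326057434082, 48.67791748046875), 74.88117218017578)
t 16.25 pos [484.6 182.5 119.1] rpy [180.   -0.   74.9] F [0.4 0.3 0.5] w 48.9
dpos [ 3.5 -0.6 82.6] drot [ 0.  -0.  -0.1]
```

View pics/w9.png

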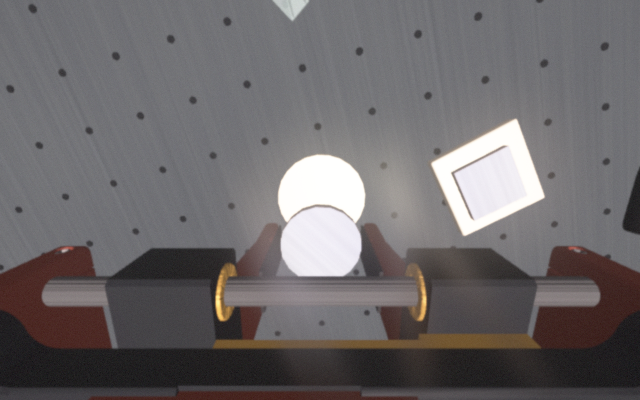

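The block's far edge (row 155) is centred at column 321, in line with the mirror. I'll lower it.

```bash
python3 -m handwheel '{"delta_pos":[[1,0,8],[4,-0.5,25],[4,-0.5,45],[4,-0.5,62],[4,-0.5,72],[4,-0.5,77],[4,-0.5,79.5],[4,-0.5,80],[4,-0.5,80],[4,-0.5,80]],"delta_rot":[[0,0,0],[0,0,0],[0,0,0],[0,0,0],[0,0,0],[0,0,0],[0,0,0],[0,0,0],[0,0,0],[0,0,0]],"hand":[40,40,40,40,40,40,40,40,40,40]}' 25
python3 -m handwheel '{"delta_pos":[[0,0,0.4],[0,0,0.8],[0,0,1.2],[0,0,1.2]],"delta_rot":[[0,0,0],[0,0,0],[0,0,0],[0,0,0]],"hand":[40,40,40,40]}' 25
```

```text
time_s: 17.25
position: [485.1, 187.0, 39.6]
tcp_rot: [3.141, -0.001, 1.308]
ft_force: [0.1, 0.2, -0.5]
width: 49.1
time_s: 17.65
position: [484.7, 186.9, 37.9]
tcp_rot: [-3.142, -0.0, 1.308]
ft_force: [0.4, 0.5, -0.6]
width: 48.9
```

```bash
python3 -m handwheel '{"delta_pos":[[0,0,0.4],[0,0,0.8],[0,0,0.8]],"delta_rot":[[0,0,0],[0,0,0],[0,0,0]],"hand":[40,40,40]}' 25
```

```text
time_s: 17.95
position: [484.7, 186.9, 37.1]
tcp_rot: [-3.142, 0.0, 1.308]
ft_force: [0.1, -0.6, 0.7]
width: 48.9
```

```bash
python3 -m handwheel '{"delta_pos":[[0,0,0.3],[0,0,0.6],[0,0,0.6]],"delta_rot":[[0,0,0],[0,0,0],[0,0,0]],"hand":[40,40,40]}' 25
```

```text
time_s: 18.25
position: [484.7, 186.9, 37.1]
tcp_rot: [3.142, -0.0, 1.308]
ft_force: [-2.8, -0.4, 8.1]
width: 49.0
```

Contact at about 8 N. I'll release it and go up.

```bash
python3 -m handwheel '{"delta_pos":[[0,0,0],[0,0,0],[0,0,0],[0,0,0],[0,0,0],[0,0,0]],"delta_rot":[[0,0,0],[0,0,0],[0,0,0],[0,0,0],[0,0,0],[0,0,0]],"hand":[65,75,90,100,100,100]}' 25
python3 -m handwheel '{"delta_pos":[[0,0,-4],[0,0,-15],[0,0,-40],[0,0,-70],[0,0,-95],[0,0,-110],[0,0,-115],[0,0,-115],[0,0,-115]],"delta_rot":[[0,0,0],[0,0,0],[0,0,0],[0,0,0],[0,0,0],[0,0,0],[0,0,0],[0,0,0],[0,0,0]],"hand":[100,100,100,100,100,100,100,100,100]}' 25
python3 loc.py round_mirror wrist 20 w10.png;python3 loc.py round_block wrist 12 w10b.png
python3 loc.py square_mirror wrist 20 w10c.png;python3 loc.py square_block wrist 12 w10d.png;python3 loc.py round_mirror side 20 s10.png
```

```text
time_s: 18.85
position: [484.6, 186.9, 36.4]
tcp_rot: [-3.141, 0.0, 1.308]
ft_force: [0.0, -0.5, 0.8]
width: 87.6
time_s: 19.75
position: [484.2, 186.7, 151.1]
tcp_rot: [-3.141, 0.0, 1.308]
ft_force: [0.3, 0.3, 0.1]
width: 87.9
round_mirror 0.66 px [321. 198.] cent 482.8 185.5 rect ((482.7719421386719, 185.05418395996094), (48.777992248535156, 48.40951156616211), 74.94219207763672)
round_block 0.81 px [322. 193.] cent 485.1 187.9 rect ((485.40594482421875, 187.88121032714844), (79.17851257324219, 78.51068878173828), 74.9429702758789)
square_mirror 0.96 px [472. 181.] cent 631.1 163.9 rect ((630.8248901367188, 163.8788604736328), (53.1345329284668, 53.9873046875), 13.116127967834473)
square_block 0.67 px [470. 176.] cent 633.5 165.4 rect ((633.5057983398438, 165.4493408203125), (82.38508605957031, 82.80741882324219), 13.63813591003418)
round_mirror 0.74 px [268. 136.] cent 483.9 180.8 rect ((483.3364562988281, 180.20156860351562), (58.66271209716797, 46.244171142578125), 82.90467071533203)
```

View pics/w10.png

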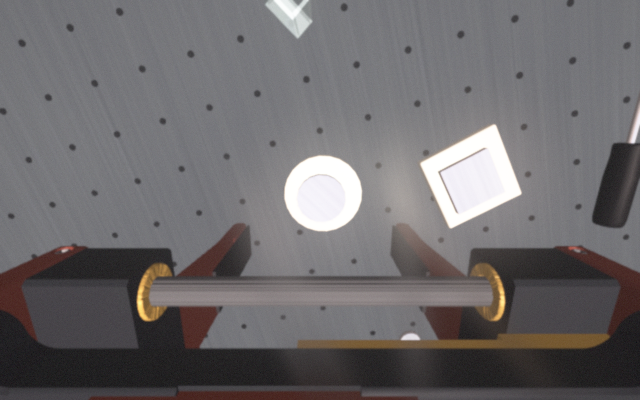

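View pics/s10.png

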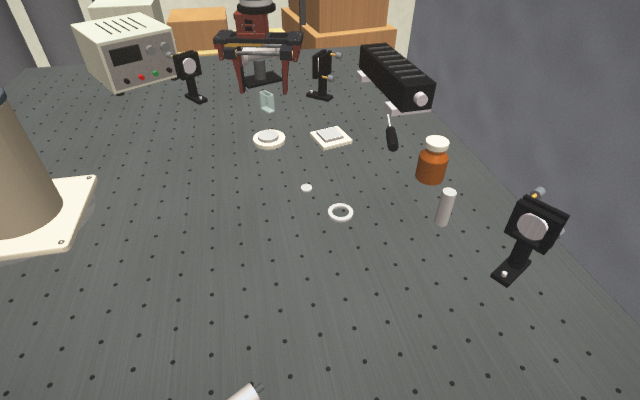

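The wrist view shows the disc (321,198) and the square (472,181), both flat and within about 3 mm of their block centres. The side view (268,136 and 331,134) agrees, and the gripper is clear, so I'll hand in.

```bash
python3 -c "
from station import bot
print(bot.finish_job())"
```

```text
the job is handed in; nothing more can be done
None
```

Both mirrors are on their blocks, and I handed the job in at about 20 s of the 72 s allowed. I gripped each by its edges and lowered it until the wrist felt contact (about 5 N for the square, 8 N for the round) before letting go.

**Last checks:**
- **Centring:** in the wrist pictures, each mirror is about 3 mm from its block's centre; the limit is 15 mm.
- **Alignment:** the square's sides are within about 0.5° of the block's; the limit is 12°.
- **Lying flat:** the wrist and side pictures show both mirrors flat, with the gripper about 115 mm above and touching nothing.

**What failed or disagreed:**
- **Wrong move:** I typed one carrying move with the wrong sign sideways. The round mirror took a detour in free air before I corrected it; nothing was touched.
- **Camera differences:** the cameras differed by about 2–7 mm on positions. The side view, oblique and from farther away, put the round mirror about 5 mm from the wrist reading.

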